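Finish the crosswise slat riser for the stone display

TASK

Finish the little log-cabin riser on the marble plinth with slats from the rack: first lay the short slat (as long as those already laid) flat on the open side of the second layer, its outer edge flush with the ends of the two bottom slats and its ends in line with those of the slat opposite. Then lay the long slat flat and crosswise over that layer, centred on the tower. Both must lie on their broad faces and be laid, never dropped; leave the slats already in the tower, the offcut (the shortest piece in the rack) and everything else on the counter where they are.

Things in the scene. Friction and masses are not known exactly. Their poses are not given: they have to be found in the camera images.
- plinth: fixed marble slab 200 x 200 x 20 mm that carries the tower. Origin at the centre of its underside, z up, x and y along its sides. In this frame the bottom layer, laid_1 and laid_2, runs along y at x = -60 and +60 mm (z 20 to 34 mm); the second layer runs along x, with laid_3 at y = +60 mm (z 34 to 48 mm). The 80 mm gaps between paired slats are open.
- gap (a point): where the centre of the short slat belongs once laid flat: the open place of the second layer, at x = 0, y = -60, z = 41 mm in the plinth's frame, slat along the plinth's x. Its underside is then 34 mm above the counter, on laid_1 and laid_2. Axes as the plinth's.
- crown (a point): where the centre of the long slat belongs once laid flat on top: at x = 0, y = 0, z = 55 mm in the plinth's frame, slat along the plinth's y. Its underside is then 48 mm above the counter, on laid_3 and the short slat. Axes as the plinth's.
- rack: fixed wooden rack, base 120 x 168 x 10 mm, origin under its centre, z up. Three slots along its x at y = -50, 0, +50 mm, each 17 mm wide, between the teeth of two combs (12 mm thick, at x = -46 and +46 mm, tops 36 mm above the counter). Slats stand on edge on the base, tops 50 mm above the counter; 80 mm are free along x between the combs, 36 mm between neighbouring slats.
- short_slat: The short slat: plain wooden slat, 160 x 40 x 14 mm, about 38 to 76 g. Starts on its narrow long edge in one of the rack's slots (which one varies). Origin at its centre; x along its length, y through its thickness, z across its width (up in the rack). Left on edge it stands; its upper part pushed 10 to 20 mm sideways, it topples onto its face, its centre ending 27 mm further.
- long_slat: The long slat: plain wooden slat, 190 x 40 x 14 mm, about 45 to 90 g. Starts on its narrow long edge in one of the rack's slots (which one varies). Origin at its centre; x along its length, y through its thickness, z across its width (up in the rack). Stands and topples like the short one.
- offcut: The offcut: plain wooden slat, 125 x 40 x 14 mm, about 42 g. Starts on its narrow long edge in one of the rack's slots (which one varies). Origin at its centre; x along its length, y through its thickness, z across its width (up in the rack). Not needed; it stays.
- laid_1: plain wooden slat, 160 x 40 x 14 mm, about 54 g, bottom layer. Already laid flat in the tower and loose. Origin at the centre of its volume; z up; its long side runs along its own y axis.
- laid_2: plain wooden slat, 160 x 40 x 14 mm, about 54 g, bottom layer, parallel to laid_1. Already laid flat in the tower and loose. Origin at the centre of its volume; z up; its long side runs along its own y axis.
- laid_3: plain wooden slat, 160 x 40 x 14 mm, about 54 g, the one slat of the second layer, across the bottom two. Already laid flat in the tower and loose. Origin at the centre of its volume; z up; its long side runs along its own x axis.
- stone_cone: pointed terracotta-coloured stone, 56 mm wide, 60 mm tall, standing beyond the rack (150 mm along the rack's x); bystander. Origin under its centre.
- figurine: dark metal figurine, 44 mm wide, 73 mm tall, standing beyond the plinth (160 mm along the plinth's x); bystander. Origin under its centre.
- tea_light_stone: round pale stone, 72 mm wide, 45 mm tall; bystander. Origin under its centre.
- flask_1: aluminium flask, 60 mm wide, 160 mm tall; bystander. Origin under its centre.
- flask_2: aluminium flask like flask_1; bystander.
Mind the look-alikes: they are no part of the job. Leave any pink look-alike of the short_slat alone. Leave any yellow look-alike of the long_slat alone.

How it is judged:
On the way, in this order (a step that is already met when the one before it is completed fails the run):
1. the short slat lies flat in the open place of the second layer, released (x of short_slat in the frame of plinth between -0.01 and 0.01 m and y of short_slat in the frame of plinth between -0.068 and -0.052 m and z of short_slat in the frame of plinth between 0.036 and 0.046 m and angle between the y axis of short_slat and the z axis of plinth, either way round below 0.12 rad and angle between the x axis of short_slat and the x axis of plinth, either way round below 0.1 rad and contact force between the fingers and short_slat below 0.05 N), for 0.2 s.
2. the long slat lies flat across the top, released (x of short_slat in the frame of plinth between -0.01 and 0.01 m and y of short_slat in the frame of plinth between -0.068 and -0.052 m and z of short_slat in the frame of plinth between 0.036 and 0.046 m and angle between the y axis of each of short_slat, long_slat and the z axis of plinth, either way round below 0.12 rad and angle between the x axis of short_slat and the x axis of plinth, either way round below 0.1 rad and x of long_slat in the frame of plinth between -0.01 and 0.01 m and y of long_slat in the frame of plinth between -0.012 and 0.012 m and z of long_slat in the frame of plinth between 0.05 and 0.06 m and angle between the x axis of long_slat and the y axis of plinth, either way round below 0.1 rad and contact force between the fingers and long_slat below 0.05 N), for 0.2 s.
At the end, for the whole second after the job is handed in: Short slat flat in layer two, within 8 mm (across), 10 mm (along) and 0.1 rad of its place; long slat flat crosswise on top, within 10 mm (across), 12 mm (along) and 0.1 rad of centred; both at rest, heights within 5 mm, tilt under 0.12 rad; laid slats moved under 12 mm, offcut under 15 mm (x of short_slat in the frame of plinth between -0.01 and 0.01 m and y of short_slat in the frame of plinth between -0.068 and -0.052 m and z of short_slat in the frame of plinth between 0.036 and 0.046 m and angle between the y axis of each of short_slat, long_slat and the z axis of plinth, either way round below 0.12 rad and angle between the x axis of short_slat and the x axis of plinth, either way round below 0.1 rad and x of long_slat in the frame of plinth between -0.01 and 0.01 m and y of long_slat in the frame of plinth between -0.012 and 0.012 m and z of long_slat in the frame of plinth between 0.05 and 0.06 m and angle between the x axis of long_slat and the y axis of plinth, either way round below 0.1 rad and linear speed of each of short_slat, long_slat below 0.02 m/s and distance of each of laid_1, laid_2, laid_3 from where it was at the start of the episode below 0.012 m and distance of offcut from where it was at the start of the episode below 0.015 m); the robot touches nothing.
It fails at once if a slat is dropped or flung (moves faster than 0.8 m/s out of the fingers; a slat toppling from its edge reaches about 0.5) ((contact force between the fingers and short_slat below 0.05 N and linear speed of short_slat above 0.8 m/s) or (contact force between the fingers and long_slat below 0.05 N and linear speed of long_slat above 0.8 m/s)).
It fails at once if a bystander is shifted more than 30 mm or knocked over (distance of any of stone_cone, figurine, tea_light_stone, flask_1, flask_2 from where it was at the start of the episode above 0.03 m or angle between any of stone_cone, figurine, tea_light_stone, flask_1, flask_2's own z axis and vertical above 0.5 rad).
It also fails if it takes over 72 s, if anything falls off the work surface, if the arm or the gripper's body presses on something with over 40 N, if the wrist force passes 120 N, or if a joint passes its speed limit or range.

ROBOT

A 7-joint arm with a two-finger parallel gripper is mounted at the origin on the work surface. World frame = base frame: x ahead of the robot, y to its left, z up, the work surface at z = 0. Lengths are in m, angles in rad, forces in N, time in s.
With the tool pointing down it reaches from about 0.4 to 0.75 m from the base axis. Payload 19.5 kg.
Tool frame: the origin (TCP) lies on the centre line of the jaws, within the pads' length; the fingertips stand 8 mm ahead of it and the grasp point (between the pads) lies 11 mm behind it; z points along the fingers, y is the line along which they close (so a half turn about z gives the same grasp; the last joint's range is limited). The gripper opens to 85 mm and grips with 20 to 120 N. Pads are 22 mm wide; open, the fingers measure 114 mm over their backs; the gripper's body (76 mm by 85 mm) begins 54 mm behind the grasp point. The pads swing forward as they close: fully open they stand 13 mm farther back than shut.
Start: joints at [1.255, 0.707, -0.028, 1.485, 0.022, 0.951, -0.075], TCP at [0.155, -0.554, 0.203] pointing down, gripper open.
Joint ranges: [-2.71, 2.71], [-0.32, 2.16], [-1.57, 1.52], [0, 2.45], [-1.46, 4.6], [0, 2.02], [-2.83, 2.83]. Speed limits (rad/s): [1.89, 1.89, 2.57, 2.57, 3.01, 3.01, 3.01].

INTERFACE

Orientations are given as a rotation vector (axis times angle).
In Python, from rig import state, capture, close_job gives the robot as it stands.
- The arm moves only by the tool drive_tool, never from a script. Its argument "motion" is text: rows parted by semicolons, each of 7 numbers parted by spaces: the opening, from 0 (shut) to 1 (fully open), then the shift along the tool's x, y, z as a fraction of full scale, then the turn, a rotation vector about the tool's x, y, z as a fraction of full scale. A call has 1 to 8 rows; each row is the pose to reach, as a shift and turn from the pose commanded when the call began, along the tool's axes at that moment, turning the shorter way round; what a row does not reach only later rows make up. Full scale, the value 1, is 0.1 m for a shift and 180 degrees for a turn. A row lasts 1/12 s, in which the tool goes at most 41.7 mm and 7.16 degrees, less where a joint would pass 70% of its speed; a pose out of reach is approached as far as the arm can. A call with a number of a shift or a turn outside -1 to 1 is refused whole. A call with a gripper value outside its range is refused whole. The fingers move at their own pace and stop on an object; "squeeze" is the grip in N (left out, the last holds). Time passes only in rows, so rows that repeat a pose let the fingers close. It gives the time, the measured TCP pose, the force, the opening and the grip force at its end, in the units of the state.
- state(): the state, without advancing time (a new reading comes with each control period).
- capture(name): name is "side" or "top" or "wrist"; returns a dict with "pixels" (400x640x3 uint8, blue, green, red), "z_map" (400x640 float32, m along the optical axis (not along the pixel's ray), 0 where there is no reading), "intrinsics" (3x3 intrinsics, pixels), "R" (3x3) and "t" (3): a world point X has camera coordinates R X + t. Camera axes: x right, y down, z forward; pixel columns grow to the right and rows downward; lengths in m; the calibration is good to about 2 mm. A picture is of the moment at which its call begins.
- close_job(): hands the job in; it is judged then, once.
The state is a dict: "t": time; "q": joint angles; "qvel": joint speeds; "joint_efforts": joint torques, N m; "tcp_pos": TCP position; "tool_rot": TCP orientation; "wrist_force": force on the tool from outside, world axes, zero at the start; "moment": the same for the moment, N m; "finger_gap": finger opening in m; "grasp_force": force on a finger pad.
Only numpy, scipy, OpenCV 4.12 (cv2) and the standard library are available. Lean on these libraries where they do the work, as an engineer would, in place of code of your own. Each camera call takes 0.05 s, during which the arm holds its last target. There are 200 camera calls.

## Working session

There is one attempt and no reset: what is moved stays moved. The work goes in short steps, Python scripts to look and compute and a tool call to move; the robot and the scene stay as the last step left them, time stands still between calls to the robot, and variables do not carry over. Pictures are saved under pics/ and viewed, at most 10 in all, crops included, and the job is handed in when it is done.

Besides the shell and the picture viewer there is one more tool, called after "Call:" in YAML: its name, and indented under it one key for each argument. drive_tool: Moves the arm, as the interface text tells. Shift numbers are shares of 0.1 m and turn numbers shares of 180 degrees, none past 1 either way. Its arguments: {"type":"object","properties":{"motion":{"type":"string"},"squeeze":{"type":"number"}},"required":["motion"]}

```bash
mkdir -p pics; ls; python3 - <<'E'
from rig import state,capture
import cv2,numpy as np
for n in("top","side"):
    c=capture(n);cv2.imwrite(f"pics/{n}0.png",c["pixels"]);np.savez(f"{n}0.npz",**c)
    print(n,c["intrinsics"].round(1).tolist(),c["R"].round(3).tolist(),c["t"].round(3).tolist())
print({k:np.round(v,3).tolist() for k,v in state().items()})
E
```

```text
pics
top [[382.2, 0.0, 315.2], [0.0, 382.2, 199.8], [0.0, 0.0, 1.0]] [[0.003, -1.0, 0.001], [-0.996, -0.003, -0.086], [0.086, -0.0, -0.996]] [0.021, 0.514, 1.075]
side [[443.4, 0.0, 317.9], [0.0, 443.4, 194.4], [0.0, 0.0, 1.0]] [[-0.998, -0.07, 0.004], [-0.052, 0.703, -0.709], [0.047, -0.708, -0.705]] [0.501, 0.07, 1.395]
{'t': 0.1, 'q': [1.255, 0.707, -0.028, 1.485, 0.022, 0.951, -0.075], 'qvel': [-0.002, -0.002, -0.0, -0.002, -0.001, 0.001, 0.001], 'joint_efforts': [0.005, -88.428, 1.238, -23.645, 0.017, 0.005, 0.0], 'tcp_pos': [0.155, -0.553, 0.203], 'tool_rot': [-3.111, -0.429, 0.0], 'wrist_force': [0.661, 0.331, -0.686], 'moment': [0.007, 0.024, -0.013], 'grasp_force': 0.0, 'finger_gap': 0.086}
```

View pics/top0.png

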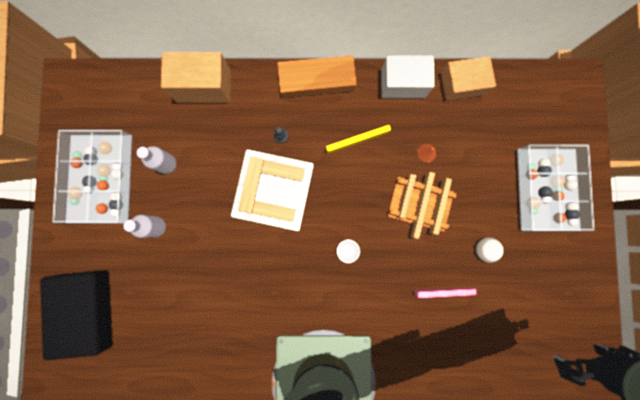

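View pics/side0.png

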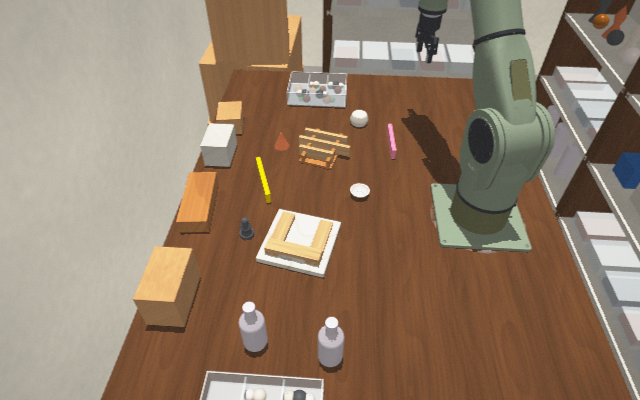

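The top view shows the tower at about (272,190), with laid_3 on the left at (254,185) and the open side on the right at about (293,195). The figurine is at (281,134) and the flasks are at (157,159) and (146,226). The rack holds three slats, at (408,197), (428,205) and (443,207), with the cone at (427,153).

Things that could be taken for the short slat are the rack slats at 408, 428 and 443, and the pink bar at (446,293). For the long slat they are the same rack slats and the yellow bar at (358,138). I'll choose by measured length.

```bash
cat > h.py <<'E'
import numpy as np,cv2
from scipy.spatial.transform import Rotation as Ro
def ray(c,uv,z):
    uv=np.atleast_2d(uv).astype(float)
    d=np.c_[uv,np.ones(len(uv))]@np.linalg.inv(c["intrinsics"]).T@c["R"]
    o=-c["R"].T@c["t"]
    return o+d*((z-o[2])/d[:,2])[:,None]
def cloud(c):
    v,u=np.mgrid[:400,:640]; d=np.stack([u,v,np.ones_like(u)],-1)@np.linalg.inv(c["intrinsics"]).T*c["z_map"][...,None]
    return (d-c["t"])@c["R"]
def rects(c,mask,z,amin=20):
    out=[]
    for k in cv2.findContours(mask.astype(np.uint8),0,1)[0]:
        if cv2.contourArea(k)<amin: continue
        p=ray(c,k[:,0,:],z)[:,:2]; r=cv2.minAreaRect((p*1000).astype(np.float32))
        b=cv2.boxPoints(r); e=[b[1]-b[0],b[2]-b[1]]; e=sorted(e,key=np.linalg.norm)
        L=e[1]; out.append((np.round(r[0],1).tolist(),[round(float(np.linalg.norm(x)),1) for x in e],round(float(np.degrees(np.arctan2(L[1],L[0])))%180,1),k[:,0].mean(0).round().tolist()))
    return out
E
python3 - <<'E'
from h import *
for n in("top","side"):
    c=dict(np.load(f"{n}0.npz")); P=cloud(c); z=P[...,2]; x,y=P[...,0],P[...,1]
    I=c["pixels"].astype(int); hsv=cv2.cvtColor(c["pixels"],cv2.COLOR_BGR2HSV)
    reg=(x>.3)&(x<.75)&(y>-.6)&(y<.3)
    print(n,"rack");[print(*r) for r in rects(c,reg&(abs(z-.05)<.006)&(y<-.15)&(hsv[...,2]>150),.05)]
    print("laid tops");[print(*r) for r in rects(c,reg&(z>.028)&(z<.055)&(y>-.0)&(y<.3),.041)]
    print("laid3");[print(*r) for r in rects(c,reg&(z>.0425)&(z<.055)&(y>-.0)&(y<.3),.048)]
    print("plinth");[print(*r) for r in rects(c,reg&(z>.012)&(z<.055)&(y>-.0)&(y<.3),.02)]
im=np.load("top0.npz")["pixels"]
a=cv2.resize(im[165:245,375:470],None,fx=6,fy=6,interpolation=cv2.INTER_NEAREST);cv2.imwrite("pics/crop.png",a)
E
```

```text
top rack
[374.9, -470.3] [46.5, 53.1] 140.9 [494.0, 249.0]
[496.4, -332.1] [16.1, 159.4] 164.6 [442.0, 206.0]
[524.5, -236.2] [14.9, 124.1] 165.0 [408.0, 196.0]
[499.5, -281.2] [14.9, 189.5] 164.8 [424.0, 205.0]
[545.9, -577.3] [12.1, 228.8] 0.2 [529.0, 188.0]
laid tops
[544.9, 146.9] [161.0, 161.7] 78.1 [269.0, 188.0]
[702.7, 123.7] [26.9, 30.6] 104.5 [280.0, 133.0]
laid3
[556.7, 204.8] [40.6, 159.6] 168.1 [250.0, 184.0]
plinth
[544.1, 146.2] [199.0, 199.4] 78.1 [272.0, 190.0]
[704.4, 124.7] [35.4, 38.2] 104.5 [281.0, 135.0]
side rack
[527.8, -236.9] [13.9, 123.6] 164.9 [315.0, 149.0]
[501.3, -281.9] [14.1, 188.4] 164.8 [324.0, 141.0]
[499.2, -333.1] [14.2, 158.4] 164.8 [325.0, 133.0]
[377.1, -463.5] [46.8, 54.2] 4.3 [358.0, 114.0]
[475.8, -575.3] [22.1, 85.0] 4.4 [334.0, 96.0]
laid tops
[708.5, 131.8] [29.4, 31.3] 101.1 [245.0, 227.0]
[549.3, 155.1] [164.2, 165.0] 168.1 [298.0, 239.0]
laid3
[560.1, 208.6] [45.7, 160.8] 168.3 [293.0, 249.0]
[709.5, 134.0] [20.7, 24.2] 17.0 [244.0, 226.0]
plinth
[711.9, 125.3] [40.1, 56.4] 119.9 [245.0, 230.0]
[547.6, 151.0] [199.9, 205.4] 78.1 [299.0, 242.0]
```

View pics/crop.png

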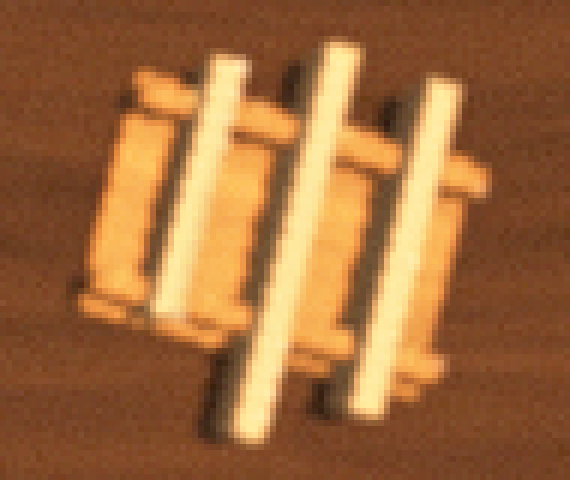

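The close crop confirms it. The right rack slat is 159 mm long, so it is the short slat, at (497,-332) mm. The middle one is 189 mm, so it is the long slat. The left one is 124 mm, the offcut. All have z≈50 mm and yaw -15.2°. The plinth measures 199×199 mm at (545,147) with yaw -11.9°. These match the given sizes, so I'll move.

Call:
drive_tool:
  motion: "1 0.97 -0.3 0 0 0 0;1 0.97 -0.3 0 0 0 0;1 0.97 -0.3 0 0 0 0;1 0.97 -0.3 0 0 0 0"
  squeeze: 40

```text
t: 0.43
tcp_pos: [0.2451, -0.4957, 0.2029]
tool_rot: [-3.11, -0.437, -0.003]
wrist_force: [1.9, 0.5, 0.0]
finger_gap: 0.0854
grasp_force: 0.0
```

Call:
drive_tool:
  motion: "1 0.97 -0.3 0 0 0 0;1 0.97 -0.3 0 0 0 0;1 0.97 -0.3 0 0 0 0;1 0.97 -0.3 0 0 0 0"

```text
t: 0.77
tcp_pos: [0.3297, -0.4406, 0.2027]
tool_rot: [-3.11, -0.437, -0.002]
wrist_force: [0.4, 0.2, -0.4]
finger_gap: 0.0846
grasp_force: 0.0
```

Call:
drive_tool:
  motion: "0.4 0.97 -0.3 0 0 0 0;0.4 0.97 -0.3 0 0 0 0;0.4 0.97 -0.3 0 0 0 0;0.4 0.97 -0.3 0 0 0 0"

```text
t: 1.1
tcp_pos: [0.4145, -0.3856, 0.2025]
tool_rot: [-3.11, -0.436, -0.002]
wrist_force: [0.1, 0.6, 0.6]
finger_gap: 0.0386
grasp_force: 0.0
```

Call:
drive_tool:
  motion: "0.4 0.97 -0.3 0 0 0 0.17;0.4 0.97 -0.3 0 0 0 0.17;0.4 0.97 -0.3 0 0 0 0.17;0.4 0.97 -0.3 0 0 0 0.17;0.4 0.97 -0.3 0 0 0 0.17;0.4 0.97 -0.3 0 0 0 0.17;0.4 0.97 -0.3 0 0 0 0.17"

```text
t: 1.68
tcp_pos: [0.4958, -0.334, 0.2029]
tool_rot: [3.115, -0.407, -0.001]
wrist_force: [0.1, 0.3, 0.3]
finger_gap: 0.0343
grasp_force: 0.0
```

```bash
cat >> h.py <<'E'
def go(x,y,z,yaw):
    "delta to target in move units; yaw = world angle (deg) of tool x"
    from rig import state
    s=state(); R=Ro.from_rotvec(s["tool_rot"]); a=np.radians(yaw)
    T=Ro.from_matrix(np.c_[[np.cos(a),np.sin(a),0],[np.sin(a),-np.cos(a),0],[0,0,-1]])
    print("t",round(s["t"],2),"tcp",np.round(s["tcp_pos"],4),"yaw",np.degrees(np.arctan2(*R.as_matrix()[[1,0],0])).round(2),"gap",round(s["finger_gap"],4),"F",np.round(s["wrist_force"],1),"g",round(s["grasp_force"],1))
    print("shift",(R.inv().apply(np.array([x,y,z])-s["tcp_pos"])/.1).round(3),"turn",((R.inv()*T).as_rotvec()/np.pi).round(4))
E
python3 - <<'E'
from h import *
from rig import capture
go(.4975,-.3325,.03,-15.3)
c=capture("wrist"); cv2.imwrite("pics/w1.png",c["pixels"]); P=cloud(c); z=P[...,2]
[print(*r) for r in rects(c,(abs(z-.05)<.006)&(P[...,0]>.38)&(P[...,0]<.65)&(P[...,1]<-.15)&(P[...,1]>-.42),.05,100)]
E
```

```text
t 1.68 tcp [ 0.4958 -0.334   0.2029] yaw -14.87 gap 0.0343 F [0.1 0.3 0.3] g 0.0
shift [ 0.013 -0.019  1.729] turn [0.0001 0.0002 0.0024]
[526.2, -236.7] [15.7, 123.1] 164.8 [219.0, 164.0]
[497.9, -331.8] [13.4, 159.0] 164.7 [319.0, 165.0]
[506.5, -282.5] [14.7, 176.4] 164.8 [269.0, 167.0]
```

View pics/w1.png

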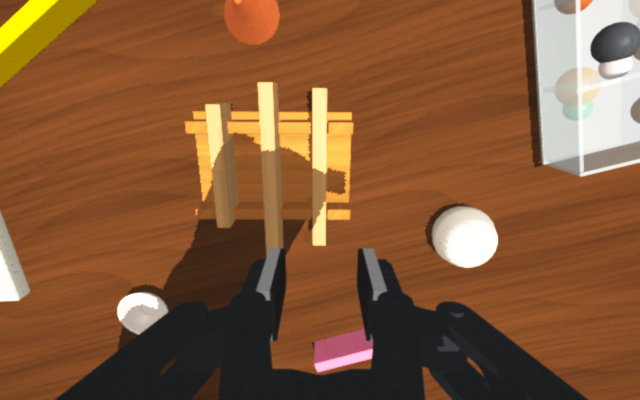

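The wrist view puts the short slat at (319,165), right between the fingers' centre line (~319). The long slat is at (269,167) and the offcut at (219,164). All three views agree to about 2 mm. Descending now.

Call:
drive_tool:
  motion: "0.4 0.015 -0.02 0.3 0 0 0.002;0.4 0.015 -0.02 0.6 0 0 0.002;0.4 0.015 -0.02 0.9 0 0 0.002;0.4 0.015 -0.02 0.95 0 0 0.002"

```text
t: 2.07
tcp_pos: [0.4965, -0.3309, 0.104]
tool_rot: [-3.111, 0.416, 0.008]
wrist_force: [0.1, -0.1, -0.8]
finger_gap: 0.0342
grasp_force: 0.0
```

Call:
drive_tool:
  motion: "0.4 0 0 0.2 0 0 0;0.4 0 0 0.4 0 0 0;0.4 0 0 0.6 0 0 0;0.4 0 0 0.75 0 0 0;0.4 0 0 0.8 0 0 0;0.4 0 0 0.8 0 0 0"

```text
t: 2.57
tcp_pos: [0.4983, -0.3319, 0.0281]
tool_rot: [-3.113, 0.417, 0.001]
wrist_force: [0.7, -0.5, -0.8]
finger_gap: 0.0342
grasp_force: 0.0
```

```bash
python3 -c "
from h import *
go(.4978,-.3323,.028,-15.3)"
```

```text
t 2.57 tcp [ 0.4983 -0.3319  0.0281] yaw -15.27 gap 0.0342 F [ 0.7 -0.5 -0.8] g 0.0
shift [-0.003  0.005  0.001] turn [-0.0001  0.0002  0.0002]
```

Close, then lift in two steps.

Call:
drive_tool:
  motion: "0 0 0 0 0 0 0;0 0 0 0 0 0 0;0 0 0 0 0 0 0;0 0 0 0 0 0 0;0 0 0 0 0 0 0;0 0 0 0 0 0 0;0 0 0 0 0 0 0;0 0 0 0 0 0 0"

```text
t: 3.23
tcp_pos: [0.4985, -0.3315, 0.028]
tool_rot: [-3.114, 0.417, 0.0]
wrist_force: [0.1, -0.0, -0.6]
finger_gap: -0.0004
grasp_force: 0.0
```

Call:
drive_tool:
  motion: "0 0 0 -0.1 0 0 0;0 0 0 -0.25 0 0 0;0 0 0 -0.4 0 0 0;0 0 0 -0.6 0 0 0;0 0 0 -0.8 0 0 0;0 0 0 -0.95 0 0 0;0 0 0 -1 0 0 0;0 0 0 -1 0 0 0"

```text
t: 3.9
tcp_pos: [0.499, -0.3318, 0.1294]
tool_rot: [3.113, -0.417, 0.003]
wrist_force: [-0.2, 0.0, -1.2]
finger_gap: -0.0003
grasp_force: 0.0
```

```bash
python3 - <<'E'
from h import *
P=np.array([.5453,.1475]);u=np.array([np.cos(np.radians(11.9)),-np.sin(np.radians(11.9))]);v=np.array([-u[1],u[0]])
t=P-.033*v; print(t); go(*t,.128,-11.9)
E
```

```text
[0.53849526 0.1152092 ]
t 3.9 tcp [ 0.499  -0.3318  0.1294] yaw -15.27 gap -0.0003 F [-0.2  0.  -1.2] g 0.0
shift [-0.796 -4.417  0.011] turn [ 0.0002 -0.0006 -0.0187]
```

The fingers closed on nothing, so I'll look before going on.

```bash
python3 - <<'E'
from h import *
from rig import capture
for n in("wrist","side","top"):
    c=capture(n); cv2.imwrite(f"pics/{n}2.png",c["pixels"]); P=cloud(c); z=P[...,2];print(n)
    [print(*r) for r in rects(c,(z>.044)&(z<.057)&(P[...,0]>.38)&(P[...,0]<.65)&(P[...,1]<-.15)&(P[...,1]>-.42),.05,30)]
a=cv2.imread("pics/wrist2.png");b=cv2.imread("pics/side2.png")[100:200,260:400]
b=cv2.resize(b,(560,400));cv2.imwrite("pics/m2.png",cv2.resize(np.hstack([a,b]),(800,266)))
E
```

```text
wrist
[526.0, -236.8] [16.1, 124.4] 164.8 [196.0, 188.0]
[515.9, -336.2] [13.9, 121.9] 164.8 [323.0, 168.0]
[502.2, -281.3] [14.8, 185.3] 164.8 [259.0, 194.0]
side
[528.2, -232.2] [23.2, 125.2] 164.9 [316.0, 149.0]
[502.5, -276.9] [24.5, 191.2] 164.8 [323.0, 142.0]
[499.6, -328.1] [23.7, 160.0] 165.0 [326.0, 133.0]
top
[496.5, -331.7] [16.3, 159.4] 164.9 [442.0, 205.0]
[524.5, -236.2] [14.9, 124.1] 165.0 [408.0, 196.0]
[499.6, -280.9] [15.4, 189.5] 164.8 [424.0, 205.0]
```

View pics/m2.png

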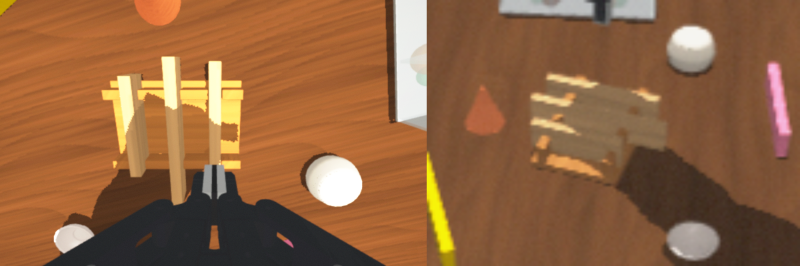

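The wrist picture shows the short slat still standing in its slot at about (215,110), with the shut fingers directly above and behind it at (215,180). It has not moved. I'll check where the fingers really are against the reported TCP.

```bash
python3 - <<'E'
from h import *
from rig import capture,state
s=state();p=np.array(s["tcp_pos"]);print(p.round(4),s["finger_gap"])
R=Ro.from_rotvec(s["tool_rot"])
for n in("wrist","side","top"):
    c=capture(n); P=cloud(c); L=R.inv().apply((P-p).reshape(-1,3)).reshape(P.shape)
    m=(abs(L[...,0])<.05)&(abs(L[...,1])<.06)&(L[...,2]>-.08)&(L[...,2]<.07)&(c["z_map"]>0)
    q=L[m]; print(n,m.sum()); 
    if not m.sum(): continue
    for lo in np.arange(-.08,.07,.01):
        k=q[(q[:,2]>=lo)&(q[:,2]<lo+.01)]
        if len(k)>3: print(round(lo,3),len(k),np.percentile(k,[5,95],axis=0)[:,:2].round(3).tolist())
    print("tip z max",np.sort(q[:,2])[-5:].round(4))
E
```

```text
[ 0.4982 -0.3313  0.1272] 6.171767387132713e-05
wrist 6262
-0.08 3233 [[-0.007, -0.029], [0.014, 0.026]]
-0.07 1017 [[-0.008, -0.01], [0.013, 0.007]]
-0.06 884 [[0.007, -0.013], [0.012, 0.011]]
-0.05 747 [[0.007, -0.013], [0.012, 0.011]]
-0.04 381 [[0.007, -0.012], [0.012, 0.01]]
tip z max [-0.0317 -0.0317 -0.0314 -0.0313 -0.0312]
side 72
-0.08 15 [[-0.01, -0.028], [0.01, 0.014]]
-0.07 9 [[-0.008, -0.014], [0.004, 0.002]]
-0.06 17 [[-0.007, -0.015], [0.013, -0.0]]
-0.05 17 [[-0.007, -0.014], [0.012, 0.0]]
-0.04 11 [[-0.007, -0.013], [0.007, 0.003]]
tip z max [-0.0352 -0.0319 -0.0296 -0.0283 -0.0278]
top 32
-0.08 9 [[-0.013, -0.03], [-0.006, -0.008]]
-0.06 4 [[-0.011, -0.006], [-0.007, 0.006]]
-0.05 8 [[-0.011, -0.008], [-0.006, 0.005]]
-0.04 7 [[-0.011, -0.01], [-0.007, 0.004]]
tip z max [-0.0365 -0.0362 -0.0348 -0.0294 -0.0269]
```

Both cameras agree that the fingertips end about 30 mm behind the reported TCP, not 8 mm ahead of it. The reported TCP is therefore 38 mm too deep, and the fingers closed above the slat. From here on I'll use tip z = tcp_z + 0.030 and re-grasp with tcp z ≈ -0.008.

Call:
drive_tool:
  motion: "0.4 0 0 0 0 0 0;0.4 0 0 0 0 0 0;0.4 0 0 0 0 0 0;0.4 0 0 0.2 0 0 0;0.4 0 0 0.4 0 0 0;0.4 0 0 0.6 0 0 0;0.4 0 0 0.7 0 0 0;0.4 0 0 0.7 0 0 0"

```text
t: 4.87
tcp_pos: [0.4977, -0.331, 0.0562]
tool_rot: [-3.112, 0.417, 0.004]
wrist_force: [-0.9, -1.3, -0.2]
finger_gap: 0.0344
grasp_force: 0.0
```

Call:
drive_tool:
  motion: "0.4 0 0 0.1 0 0 0;0.4 0 0 0.2 0 0 0;0.4 0 0 0.3 0 0 0;0.4 0 0 0.4 0 0 0;0.4 0 0 0.5 0 0 0;0.4 0 0 0.6 0 0 0;0.4 0 0 0.66 0 0 0;0.4 0 0 0.66 0 0 0"

```text
t: 5.53
tcp_pos: [0.498, -0.3312, -0.0095]
tool_rot: [-3.113, 0.418, 0.003]
wrist_force: [-0.2, 0.1, -0.4]
finger_gap: 0.0341
grasp_force: 0.0
```

Call:
drive_tool:
  motion: "0 0 0 0 0 0 0;0 0 0 0 0 0 0;0 0 0 0 0 0 0;0 0 0 0 0 0 0;0 0 0 0 0 0 0;0 0 0 0 0 0 0;0 0 0 0 0 0 0;0 0 0 0 0 0 0"

```text
t: 6.2
tcp_pos: [0.4987, -0.3316, -0.0076]
tool_rot: [3.114, -0.417, 0.001]
wrist_force: [-0.3, 1.3, 6.4]
finger_gap: 0.0134
grasp_force: 39.7
```

Call:
drive_tool:
  motion: "0 0 0 -0.1 0 0 0;0 0 0 -0.25 0 0 0;0 0 0 -0.4 0 0 0;0 0 0 -0.6 0 0 0;0 0 0 -0.8 0 0 0;0 0 0 -0.95 0 0 0;0 0 0 -1 0 0 0;0 0 0 -1 0 0 0"

```text
t: 6.87
tcp_pos: [0.499, -0.3318, 0.0933]
tool_rot: [3.113, -0.417, 0.003]
wrist_force: [-0.1, 0.1, -1.0]
finger_gap: 0.0131
grasp_force: 39.0
```

```bash
python3 - <<'E'
from h import *
from rig import capture
P0=np.array([.5453,.1475]);u=np.array([np.cos(np.radians(11.9)),-np.sin(np.radians(11.9))]);v=np.array([-u[1],u[0]])
t=P0-.033*v; print(t); go(*t,.1,-11.9)
c=capture("top");P=cloud(c);z=P[...,2]
reg=(P[...,0]>.38)&(P[...,0]<.65)&(P[...,1]<-.15)&(P[...,1]>-.42)&(cv2.cvtColor(c["pixels"],cv2.COLOR_BGR2HSV)[...,2]>120)
[print(*r) for r in rects(c,reg&(z>.10)&(z<.17),.15,10)]
print(np.median(z[reg&(z>.1)&(z<.17)]))
E
```

```text
[0.53849526 0.1152092 ]
t 6.87 tcp [ 0.499  -0.3318  0.0933] yaw -15.27 gap 0.0131 F [-0.1  0.1 -1. ] g 39.0
shift [-0.796 -4.417 -0.071] turn [ 0.0002 -0.0006 -0.0187]
[452.1, -318.5] [16.4, 69.8] 164.4 [450.0, 220.0]
[550.9, -344.4] [18.4, 49.0] 164.4 [459.0, 180.0]
0.14930444405743515
```

Held well (39 N, slat top at 0.149 m, yaw unchanged). Carrying it to the tower now.

Call:
drive_tool:
  motion: "0 -0.03 -0.1 0 0 0 0;0 -0.05 -0.3 0 0 0 0;0 -0.1 -0.55 0 0 0 0;0 -0.16 -0.88 0 0 0 0"

```text
t: 7.25
tcp_pos: [0.5053, -0.242, 0.091]
tool_rot: [3.113, -0.421, -0.002]
wrist_force: [1.0, -0.2, -0.9]
finger_gap: 0.0134
grasp_force: 39.0
```

Call:
drive_tool:
  motion: "0 -0.05 -0.3 0 0 0 0;0 -0.1 -0.6 0 0 0 0;0 -0.16 -0.88 0 0 0 0"

```text
t: 7.5
tcp_pos: [0.5135, -0.1507, 0.0911]
tool_rot: [-3.113, 0.416, 0.002]
wrist_force: [1.3, 0.2, -1.0]
finger_gap: 0.0136
grasp_force: 39.0
```

Call:
drive_tool:
  motion: "0 -0.05 -0.3 0 0 0 0;0 -0.1 -0.6 0 0 0 0;0 -0.16 -0.88 0 0 0 0"

```text
t: 7.75
tcp_pos: [0.521, -0.0617, 0.0911]
tool_rot: [-3.114, 0.416, 0.002]
wrist_force: [1.1, -0.3, -0.9]
finger_gap: 0.0129
grasp_force: 39.0
```

Call:
drive_tool:
  motion: "0 -0.05 -0.3 0 0 0 0;0 -0.1 -0.6 0 0 0 0;0 -0.16 -0.88 0 0 0 0"

```text
t: 8.0
tcp_pos: [0.5287, 0.0273, 0.0911]
tool_rot: [3.114, -0.417, -0.002]
wrist_force: [1.0, 0.1, -0.2]
finger_gap: 0.014
grasp_force: 39.0
```

Call:
drive_tool:
  motion: "0 -0.05 -0.3 0 0 0 -0.01;0 -0.1 -0.6 0 0 0 -0.019;0 -0.14 -0.8 0 0 0 -0.019;0 -0.16 -0.88 0 0 0 -0.019;0 -0.16 -0.88 0 0 0 -0.019;0 -0.16 -0.88 0 0 0 -0.019"

```text
t: 8.5
tcp_pos: [0.5367, 0.1132, 0.0915]
tool_rot: [3.124, -0.325, -0.001]
wrist_force: [-0.2, -0.4, -1.2]
finger_gap: 0.0133
grasp_force: 39.0
```

```bash
cat > chk.py <<'E'
from h import *
from rig import capture
import sys
P0=np.array([.5453,.1475]);a=np.radians(11.9);u=np.array([np.cos(a),-np.sin(a)]);v=np.array([-u[1],u[0]])
def look(n,lo,hi,zp,amin=10):
    c=capture(n);P=cloud(c);z=P[...,2];d=P[...,:2]-P0
    m=(abs(d@u)<.12)&(abs(d@v)<.12)&(z>lo)&(z<hi)&(cv2.cvtColor(c["pixels"],cv2.COLOR_BGR2HSV)[...,2]>120)
    print(n,"z",np.median(z[m]).round(4) if m.any() else None)
    for r in rects(c,m,zp,amin):
        e=np.array(r[0])/1000-P0; print("  plinth xy",(1000*np.array([e@u,e@v])).round(1),r[1],r[2])
    return c
E
python3 - <<'E'
from chk import *
go(*(P0-.033*v+.001*u),.02,-11.9)
look("top",.1,.17,.145);look("top",.041,.055,.048)
E
```

```text
t 8.5 tcp [0.5367 0.1132 0.0915] yaw -11.87 gap 0.0133 F [-0.2 -0.4 -1.2] g 39.0
shift [ 0.024 -0.024  0.715] turn [0.0003 0.0002 0.0002]
top z None
top z None
```

Call:
drive_tool:
  motion: "0 0.025 -0.024 0.15 0 0 0;0 0.025 -0.024 0.3 0 0 0;0 0.025 -0.024 0.45 0 0 0;0 0.025 -0.024 0.58 0 0 0;0 0.025 -0.024 0.64 0 0 0;0 0.025 -0.024 0.66 0 0 0;0 0.025 -0.024 0.66 0 0 0;0 0.025 -0.024 0.66 0 0 0"

```text
t: 9.27
tcp_pos: [0.5405, 0.1154, 0.0266]
tool_rot: [-3.125, 0.325, -0.001]
wrist_force: [-0.5, -0.0, -0.1]
finger_gap: 0.0134
grasp_force: 39.0
```

```bash
python3 - <<'E'
from chk import *
go(*(P0-.033*v+.001*u),.016,-11.9)
c=capture("side");cv2.imwrite("pics/s3.png",cv2.resize(c["pixels"][170:300,210:390],None,fx=4,fy=4))
look("side",.06,.1,.085)
E
```

```text
t 9.27 tcp [0.5405 0.1154 0.0266] yaw -11.89 gap 0.0134 F [-0.5 -0.  -0.1] g 39.0
shift [-0.009  0.006  0.106] turn [-0.0001 -0.0002  0.0001]
side z 0.0794
  plinth xy [-44.  -21.5] [36.8, 75.3] 168.7
  plinth xy [ 47.4 -21.7] [34.6, 69.5] 167.8
```

View pics/s3.png

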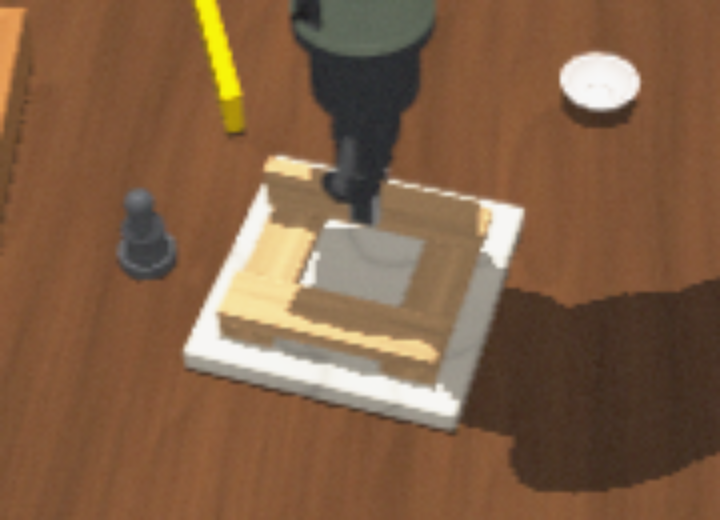

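The picture shows the slat held on edge over the open side, parallel to laid_3. It spans about (265,165) to (490,225), in the lit and shaded parts. Lowering onto contact.

Call:
drive_tool:
  motion: "0 0 0 0.03 0 0 0;0 0 0 0.06 0 0 0;0 0 0 0.08 0 0 0;0 0 0 0.09 0 0 0;0 0 0 0.1 0 0 0;0 0 0 0.1 0 0 0;0 0 0 0.1 0 0 0"

```text
t: 9.95
tcp_pos: [0.5401, 0.1158, 0.0163]
tool_rot: [-3.125, 0.324, 0.0]
wrist_force: [-2.5, -0.2, 9.3]
finger_gap: 0.0132
grasp_force: 40.2
```

Call:
drive_tool:
  motion: "0 0 0 0.01 0 0 0;0 0 0 0.01 0 0 0;0 0 0 0.01 0 0 0"

```text
t: 10.2
tcp_pos: [0.5401, 0.1158, 0.0163]
tool_rot: [-3.124, 0.324, -0.0]
wrist_force: [-8.7, -1.3, 30.2]
finger_gap: 0.0139
grasp_force: 43.4
```

Contact (30 N). Easing off and releasing, then opening fully around the standing slat.

Call:
drive_tool:
  motion: "0 0 0 -0.012 0 0 0;0 0 0 -0.012 0 0 0;0.2 0 0 -0.012 0 0 0;0.25 0 0 -0.012 0 0 0;0.4 0 0 -0.012 0 0 0;0.6 0 0 -0.012 0 0 0;0.8 0 0 -0.012 0 0 0;1 0 0 -0.012 0 0 0"

```text
t: 10.87
tcp_pos: [0.5402, 0.1158, 0.0162]
tool_rot: [-3.125, 0.324, 0.0]
wrist_force: [-0.1, -0.7, -0.4]
finger_gap: 0.0691
grasp_force: 0.0
```

Call:
drive_tool:
  motion: "1 0 0 0 0 0 0;1 0 0 0 0 0 0;1 0 0 0 0 0 0;1 0 0 0 0 0 0"

```text
t: 11.2
tcp_pos: [0.5402, 0.1158, 0.0162]
tool_rot: [-3.125, 0.324, 0.0]
wrist_force: [0.1, 0.0, 0.1]
finger_gap: 0.0856
grasp_force: 0.0
```

```bash
python3 - <<'E'
from chk import *
go(*(P0-.033*v+.001*u),.016,-11.9)
look("side",.066,.08,.074)
s=capture("side");P=cloud(s);d=P[...,:2]-P0;I=s["pixels"].max(-1)
m=(abs(d@u)<.05)&(abs(d@v)<.1)&(P[...,2]>.05)&(P[...,2]<.12)&(I<70)
for lo in np.arange(.05,.12,.01):
    k=m&(P[...,2]>=lo)&(P[...,2]<lo+.01)
    if k.any(): print(lo.round(2),k.sum(),np.percentile((d@v)[k],[0,25,50,75,100]).round(3))
E
```

```text
t 11.2 tcp [0.5402 0.1158 0.0162] yaw -11.85 gap 0.0856 F [0.1 0.  0.1] g 0.0
shift [-0.006  0.01   0.002] turn [-0.      0.      0.0003]
side z 0.0727
  plinth xy [-38.9 -29.7] [22.1, 79.3] 171.0
  plinth xy [ 61.3 -28.3] [21.2, 41.9] 165.9
0.05 2 [-0.08  -0.079 -0.078 -0.078 -0.077]
0.06 12 [-0.08  -0.077 -0.076 -0.051  0.022]
0.07 16 [-0.077 -0.075  0.021  0.023  0.025]
0.08 11 [-0.078 -0.075 -0.074  0.02   0.026]
0.09 7 [-0.079 -0.078 -0.077 -0.074  0.02 ]
0.1 18 [-0.078  0.018  0.022  0.038  0.04 ]
0.11 45 [-0.066  0.018  0.034  0.039  0.042]
```

Standing released, with the finger tips at about 0.058 m, 16 mm below the slat's top edge. Pushing the upper part outward (tool +y) gently.

Call:
drive_tool:
  motion: "1 0 0.1 0 0 0 0;1 0 0.2 0 0 0 0;1 0 0.28 0 0 0 0;1 0 0.32 0 0 0 0;1 0 0.34 0 0 0 0;1 0 0.36 0 0 0 0;1 0 0.38 0 0 0 0;1 0 0.4 0 0 0 0"

```text
t: 11.97
tcp_pos: [0.532, 0.0768, 0.0162]
tool_rot: [-3.125, 0.324, 0.0]
wrist_force: [-0.2, 0.1, 0.7]
finger_gap: 0.0852
grasp_force: 0.1
```

Call:
drive_tool:
  motion: "1 0 0.02 0 0 0 0;1 0 0.04 0 0 0 0;1 0 0.06 0 0 0 0;1 0 0.08 0 0 0 0;1 0 0.1 0 0 0 0;1 0 0.1 0 0 0 0;1 0 0.1 0 0 0 0;1 0 0.1 0 0 0 0"

```text
t: 12.63
tcp_pos: [0.53, 0.067, 0.0162]
tool_rot: [-3.125, 0.324, 0.0]
wrist_force: [-0.0, 0.3, -0.4]
finger_gap: 0.0854
grasp_force: 0.0
```

```bash
python3 - <<'E'
from chk import *
go(*(P0-.033*v+.001*u),.016,-11.9)
look("side",.042,.08,.048)
E
```

```text
t 12.63 tcp [0.53   0.067  0.0162] yaw -11.85 gap 0.0854 F [-0.   0.3 -0.4] g 0.0
shift [-0.005 -0.49   0.002] turn [-0.0001  0.      0.0003]
side z 0.0476
  plinth xy [ 1.3 62.6] [46.4, 160.1] 167.5
  plinth xy [  1.6 -55.5] [47.3, 160.8] 168.0
```

It toppled: flat at z≈48 mm top, about y=-58. Retracting up and looking from the top on the way back.

Call:
drive_tool:
  motion: "1 0 0 -0.2 0 0 0;1 0 0 -0.5 0 0 0;1 0 0 -0.8 0 0 0;1 0 0 -1 0 0 0"

```text
t: 13.02
tcp_pos: [0.5303, 0.0669, 0.1186]
tool_rot: [-3.124, 0.324, -0.002]
wrist_force: [0.8, 0.4, -0.5]
finger_gap: 0.0854
grasp_force: 0.0
```

Call:
drive_tool:
  motion: "1 0.06 0.3 0 0 0 0;1 0.06 0.6 0 0 0 0;1 0.06 0.9 0 0 0 0;1 0.06 0.9 0 0 0 0"

```text
t: 13.35
tcp_pos: [0.5163, -0.0282, 0.1166]
tool_rot: [3.121, -0.333, 0.0]
wrist_force: [0.3, -1.2, 0.9]
finger_gap: 0.0851
grasp_force: 0.0
```

Call:
drive_tool:
  motion: "1 0.06 0.3 0 0 0 0;1 0.06 0.6 0 0 0 0;1 0.06 0.9 0 0 0 0;1 0.06 0.9 0 0 0 0"

```text
t: 13.68
tcp_pos: [0.5034, -0.1174, 0.1164]
tool_rot: [3.121, -0.334, -0.0]
wrist_force: [-0.3, -1.1, -0.0]
finger_gap: 0.0852
grasp_force: 0.0
```

```bash
python3 - <<'E'
from chk import *
look("top",.0425,.055,.048);look("side",.042,.055,.048);look("top",.012,.055,.02)
go(.4998,-.2815,.1,-15.3)
E
```

```text
top z 0.0468
  plinth xy [ -0.9 -60.2] [40.1, 159.7] 167.9
  plinth xy [-0.6 58.3] [40.6, 159.6] 168.0
side z 0.0476
  plinth xy [ 1.6 62.3] [44.5, 159.8] 168.1
  plinth xy [  1.4 -56.2] [45.6, 161.0] 168.0
top z 0.0302
  plinth xy [-0.9 -1.4] [199.0, 199.3] 78.1
t 13.83 tcp [ 0.5048 -0.1113  0.1162] yaw -11.86 gap 0.0854 F [ 0.3 -0.4 -0.5] g 0.0
shift [0.301 1.676 0.161] turn [-0.0002  0.0001  0.0191]
```

The short slat lies at (0,-59) mm relative to the plinth, parallel within 0.2°, so step 1 is good. Now the long slat.

Call:
drive_tool:
  motion: "0.4 0.15 0.3 0 0 0 0;0.4 0.15 0.6 0 0 0 0;0.4 0.15 0.84 0 0 0 0;0.4 0.15 0.84 0 0 0 0"

```text
t: 14.17
tcp_pos: [0.5012, -0.2008, 0.1162]
tool_rot: [3.122, -0.33, -0.0]
wrist_force: [-0.8, -1.4, 0.4]
finger_gap: 0.0388
grasp_force: 0.0
```

Call:
drive_tool:
  motion: "0.4 0.15 0.3 0 0 0 0.01;0.4 0.15 0.6 0 0 0 0.019;0.4 0.15 0.84 0 0 0 0.019;0.4 0.15 0.84 0 0 0 0.019;0.4 0.15 0.84 0 0 0 0.019;0.4 0.15 0.84 0 0 0 0.019"

```text
t: 14.67
tcp_pos: [0.5002, -0.2807, 0.116]
tool_rot: [-3.113, 0.415, 0.0]
wrist_force: [0.2, 0.4, 0.8]
finger_gap: 0.0343
grasp_force: 0.0
```

```bash
python3 - <<'E'
from h import *
from rig import capture
go(.5,-.2815,-.008,-15.3)
c=capture("wrist"); P=cloud(c); z=P[...,2]
[print(*r) for r in rects(c,(abs(z-.05)<.006)&(P[...,0]>.38)&(P[...,0]<.65)&(P[...,1]<-.15)&(P[...,1]>-.42),.05,100)]
E
```

```text
t 14.67 tcp [ 0.5002 -0.2807  0.116 ] yaw -15.18 gap 0.0343 F [0.2 0.4 0.8] g 0.0
shift [0.   0.01 1.24] turn [-0.0003  0.0001  0.0007]
[526.2, -236.1] [15.0, 123.7] 164.8 [255.0, 176.0]
[501.0, -280.3] [13.9, 188.1] 164.8 [322.0, 185.0]
```

Call:
drive_tool:
  motion: "0.4 0 0.005 0.25 0 0 0;0.4 0 0.005 0.5 0 0 0;0.4 0 0.005 0.65 0 0 0;0.4 0 0.005 0.75 0 0 0;0.4 0 0.005 0.85 0 0 0;0.4 0 0.005 0.9 0 0 0"

```text
t: 15.22
tcp_pos: [0.4996, -0.2821, 0.0255]
tool_rot: [-3.114, 0.416, 0.001]
wrist_force: [0.4, 0.2, -1.1]
finger_gap: 0.0344
grasp_force: 0.0
```

Call:
drive_tool:
  motion: "0.4 0 0 0.1 0 0 0;0.4 0 0 0.2 0 0 0;0.4 0 0 0.3 0 0 0;0.4 0 0 0.34 0 0 0;0.4 0 0 0.34 0 0 0"

```text
t: 15.63
tcp_pos: [0.499, -0.2826, -0.0088]
tool_rot: [-3.113, 0.418, 0.002]
wrist_force: [0.5, 0.7, 0.1]
finger_gap: 0.0343
grasp_force: 0.0
```

Call:
drive_tool:
  motion: "0 0 0 0 0 0 0;0 0 0 0 0 0 0;0 0 0 0 0 0 0;0 0 0 0 0 0 0;0 0 0 0 0 0 0;0 0 0 0 0 0 0;0 0 0 0 0 0 0;0 0 0 0 0 0 0"

```text
t: 16.3
tcp_pos: [0.4997, -0.2827, -0.0074]
tool_rot: [-3.114, 0.417, -0.001]
wrist_force: [0.9, 2.4, 6.5]
finger_gap: 0.0134
grasp_force: 39.8
```

Call:
drive_tool:
  motion: "0 0 0 -0.1 0 0 0;0 0 0 -0.25 0 0 0;0 0 0 -0.4 0 0 0;0 0 0 -0.6 0 0 0;0 0 0 -0.8 0 0 0;0 0 0 -0.95 0 0 0;0 0 0 -1 0 0 0;0 0 0 -1 0 0 0"

```text
t: 16.97
tcp_pos: [0.4998, -0.2832, 0.0935]
tool_rot: [3.113, -0.418, 0.003]
wrist_force: [0.6, -0.1, -0.1]
finger_gap: 0.0131
grasp_force: 39.1
```

```bash
python3 - <<'E'
from chk import *
c=capture("top");P=cloud(c);z=P[...,2]
reg=(P[...,0]>.38)&(P[...,0]<.65)&(P[...,1]<-.15)&(P[...,1]>-.42)&(cv2.cvtColor(c["pixels"],cv2.COLOR_BGR2HSV)[...,2]>120)
[print(*r) for r in rects(c,reg&(z>.10)&(z<.17),.15,10)];print(np.median(z[reg&(z>.1)&(z<.17)]))
for s in(-1,1):
  for yaw in (78.1,): print(s);go(*(P0+s*.027*u),.11,yaw)
E
```

```text
[466.9, -274.3] [15.3, 38.9] 165.8 [432.0, 213.0]
[559.5, -296.2] [20.3, 66.7] 159.6 [440.0, 177.0]
0.1491323522583523
-1
t 17.02 tcp [ 0.4994 -0.2829  0.0924] yaw -15.28 gap 0.0133 F [ 0.   0.9 -0.1] g 39.1
shift [-0.961 -4.257 -0.177] turn [ 1.000e-04 -1.000e-04 -5.188e-01]
1
t 17.02 tcp [ 0.4994 -0.2829  0.0924] yaw -15.28 gap 0.0133 F [ 0.   0.9 -0.1] g 39.1
shift [-0.422 -4.288 -0.177] turn [ 1.000e-04 -1.000e-04 -5.188e-01]
```

Held. I'll carry it to x=-27 mm in the plinth frame, turn 93.4°, then topple it toward +x.

Call:
drive_tool:
  motion: "0 -0.03 -0.1 -0.1 0 0 0;0 -0.06 -0.3 -0.17 0 0 0;0 -0.12 -0.55 -0.17 0 0 0;0 -0.19 -0.85 -0.17 0 0 0"

```text
t: 17.35
tcp_pos: [0.503, -0.1951, 0.1092]
tool_rot: [3.113, -0.42, -0.001]
wrist_force: [-0.3, 0.8, 0.4]
finger_gap: 0.0132
grasp_force: 39.1
```

Call:
drive_tool:
  motion: "0 -0.06 -0.3 0 0 0 0;0 -0.12 -0.6 0 0 0 0;0 -0.19 -0.85 0 0 0 0"

```text
t: 17.6
tcp_pos: [0.5072, -0.1058, 0.109]
tool_rot: [-3.113, 0.415, 0.002]
wrist_force: [1.3, 0.5, -0.7]
finger_gap: 0.0135
grasp_force: 39.1
```

Call:
drive_tool:
  motion: "0 -0.06 -0.3 0 0 0 0;0 -0.12 -0.6 0 0 0 0;0 -0.19 -0.85 0 0 0 0"

```text
t: 17.85
tcp_pos: [0.5111, -0.0189, 0.109]
tool_rot: [-3.113, 0.416, 0.002]
wrist_force: [0.3, 0.7, -1.5]
finger_gap: 0.0134
grasp_force: 39.1
```

Call:
drive_tool:
  motion: "0 -0.06 -0.3 0 0 0 0;0 -0.12 -0.6 0 0 0 0;0 -0.19 -0.85 0 0 0 0"

```text
t: 18.1
tcp_pos: [0.515, 0.068, 0.109]
tool_rot: [-3.113, 0.416, 0.002]
wrist_force: [-0.4, 1.5, -1.0]
finger_gap: 0.0132
grasp_force: 39.1
```

Call:
drive_tool:
  motion: "0 -0.06 -0.3 0 0 0 0;0 -0.12 -0.6 0 0 0 0;0 -0.19 -0.85 0 0 0 0;0 -0.19 -0.85 0 0 0 0"

```text
t: 18.43
tcp_pos: [0.5182, 0.1584, 0.1086]
tool_rot: [-3.113, 0.407, 0.003]
wrist_force: [0.1, 0.7, -1.3]
finger_gap: 0.0135
grasp_force: 39.2
```

Call:
drive_tool:
  motion: "0 0 0 0 0 0 -0.03;0 0 0 0 0 0 -0.06;0 0 0 0 0 0 -0.09;0 0 0 0 0 0 -0.12;0 0 0 0 0 0 -0.15;0 0 0 0 0 0 -0.18;0 0 0 0 0 0 -0.21;0 0 0 0 0 0 -0.24"

```text
t: 19.1
tcp_pos: [0.519, 0.1524, 0.109]
tool_rot: [-3.047, -0.766, 0.002]
wrist_force: [0.6, 1.4, 0.2]
finger_gap: 0.0129
grasp_force: 39.1
```

Call:
drive_tool:
  motion: "0 0 0 0 0 0 -0.03;0 0 0 0 0 0 -0.06;0 0 0 0 0 0 -0.09;0 0 0 0 0 0 -0.12;0 0 0 0 0 0 -0.15;0 0 0 0 0 0 -0.18;0 0 0 0 0 0 -0.21;0 0 0 0 0 0 -0.24"

```text
t: 19.77
tcp_pos: [0.519, 0.1524, 0.109]
tool_rot: [-2.551, -1.833, 0.002]
wrist_force: [-0.1, -1.4, -1.0]
finger_gap: 0.0134
grasp_force: 39.1
```

Call:
drive_tool:
  motion: "0 0 0 0 0 0 -0.02;0 0 0 0 0 0 -0.039;0 0 0 0 0 0 -0.039;0 0 0 0 0 0 -0.039"

```text
t: 20.1
tcp_pos: [0.5192, 0.1523, 0.1091]
tool_rot: [-2.44, -1.978, 0.001]
wrist_force: [0.5, 0.3, -0.2]
finger_gap: 0.0139
grasp_force: 39.1
```

```bash
python3 - <<'E'
from chk import *
go(*(P0-.027*u),.04,78.1)
c=look("side",.10,.19,.165);look("top",.1,.19,.165)
E
```

```text
t 20.1 tcp [0.5192 0.1523 0.1091] yaw 78.05 gap 0.0139 F [ 0.5  0.3 -0.2] g 39.1
shift [ 0.007 -0.005  0.691] turn [-0.0003  0.0001 -0.0003]
side z 0.1635
  plinth xy [-30.3  48.7] [29.4, 145.8] 80.4
top z 0.1648
  plinth xy [-28.4 -82.1] [16.2, 33.8] 78.8
```

Call:
drive_tool:
  motion: "0 0.02 -0.005 0.15 0 0 0;0 0.02 -0.005 0.3 0 0 0;0 0.02 -0.005 0.45 0 0 0;0 0.02 -0.005 0.58 0 0 0;0 0.02 -0.005 0.65 0 0 0;0 0.02 -0.005 0.7 0 0 0;0 0.02 -0.005 0.7 0 0 0;0 0.02 -0.005 0.7 0 0 0"

```text
t: 20.87
tcp_pos: [0.5198, 0.1544, 0.0396]
tool_rot: [2.439, 1.98, 0.001]
wrist_force: [0.2, -1.0, -0.5]
finger_gap: 0.0136
grasp_force: 39.1
```

Call:
drive_tool:
  motion: "0 0 0 0.02 0 0 0;0 0 0 0.04 0 0 0;0 0 0 0.06 0 0 0;0 0 0 0.07 0 0 0;0 0 0 0.08 0 0 0;0 0 0 0.08 0 0 0;0 0 0 0.08 0 0 0"

```text
t: 21.45
tcp_pos: [0.5197, 0.1543, 0.0312]
tool_rot: [-2.439, -1.98, -0.0]
wrist_force: [0.5, -0.2, -0.5]
finger_gap: 0.0136
grasp_force: 39.1
```

```bash
python3 - <<'E'
from chk import *
go(*(P0-.027*u),.03,78.1)
look("side",.07,.1,.088)
E
```

```text
t 21.45 tcp [0.5197 0.1543 0.0312] yaw 78.15 gap 0.0136 F [ 0.5 -0.2 -0.5] g 39.1
shift [-0.014 -0.005  0.012] turn [-0.     -0.      0.0003]
side z 0.0874
  plinth xy [-23.9  41.9] [26.2, 131.3] 85.8
```

Still about 1 mm short of contact. Lowering in small steps.

Call:
drive_tool:
  motion: "0 0 0 0.005 0 0 0;0 0 0 0.01 0 0 0;0 0 0 0.01 0 0 0"

```text
t: 21.75
tcp_pos: [0.5198, 0.1543, 0.0306]
tool_rot: [2.439, 1.98, 0.001]
wrist_force: [-1.5, -1.2, 7.5]
finger_gap: 0.013
grasp_force: 40.2
```

Call:
drive_tool:
  motion: "0 0 0 0.005 0 0 0;0 0 0 0.005 0 0 0;0 0 0 0.005 0 0 0"

```text
t: 22.0
tcp_pos: [0.5197, 0.1543, 0.0305]
tool_rot: [2.439, 1.98, 0.001]
wrist_force: [-5.2, -1.2, 18.6]
finger_gap: 0.0135
grasp_force: 41.9
```

Call:
drive_tool:
  motion: "0 0 0 -0.008 0 0 0;0 0 0 -0.008 0 0 0;0.2 0 0 -0.008 0 0 0;0.25 0 0 -0.008 0 0 0;0.4 0 0 -0.008 0 0 0;0.6 0 0 -0.008 0 0 0;0.8 0 0 -0.008 0 0 0;1 0 0 -0.008 0 0 0"

```text
t: 22.67
tcp_pos: [0.5196, 0.1542, 0.0305]
tool_rot: [-2.439, -1.98, 0.0]
wrist_force: [-0.1, 0.1, 0.3]
finger_gap: 0.0685
grasp_force: 0.0
```

Call:
drive_tool:
  motion: "1 0 0 0 0 0 0;1 0 0 0 0 0 0;1 0 0 0 0 0 0;1 0 0 0 0 0 0"

```text
t: 23.0
tcp_pos: [0.5197, 0.1543, 0.0306]
tool_rot: [-2.439, -1.98, -0.0]
wrist_force: [0.7, -0.8, 0.2]
finger_gap: 0.0853
grasp_force: 0.0
```

```bash
python3 - <<'E'
from chk import *
go(*(P0-.027*u),.03,78.1)
look("side",.08,.095,.088);c=look("top",.08,.1,.088)
E
```

```text
t 23.0 tcp [0.5197 0.1543 0.0306] yaw 78.14 gap 0.0853 F [ 0.7 -0.8  0.2] g 0.0
shift [-0.013 -0.005  0.006] turn [ 0.     -0.      0.0002]
side z 0.0876
  plinth xy [-25.   36.2] [15.4, 127.7] 78.3
top z 0.0867
  plinth xy [-26.9 -76.8] [14.1, 37.5] 77.6
```

Standing, released and well centred. Toppling it toward +x.

Call:
drive_tool:
  motion: "1 0 0.1 0 0 0 0;1 0 0.2 0 0 0 0;1 0 0.28 0 0 0 0;1 0 0.32 0 0 0 0;1 0 0.34 0 0 0 0;1 0 0.36 0 0 0 0;1 0 0.38 0 0 0 0;1 0 0.4 0 0 0 0"

```text
t: 23.77
tcp_pos: [0.5587, 0.1462, 0.0306]
tool_rot: [-2.439, -1.98, 0.0]
wrist_force: [0.3, -0.0, -0.2]
finger_gap: 0.0857
grasp_force: 0.1
```

Call:
drive_tool:
  motion: "1 0 0.02 0 0 0 0;1 0 0.04 0 0 0 0;1 0 0.06 0 0 0 0;1 0 0.08 0 0 0 0;1 0 0.1 0 0 0 0;1 0 0.1 0 0 0 0;1 0 0.1 0 0 0 0;1 0 0.1 0 0 0 0"

```text
t: 24.43
tcp_pos: [0.5685, 0.1441, 0.0305]
tool_rot: [-2.439, -1.98, -0.0]
wrist_force: [-0.4, -0.9, 0.0]
finger_gap: 0.0854
grasp_force: 0.0
```

```bash
python3 - <<'E'
from chk import *
go(*(P0-.027*u),.03,78.1)
look("side",.056,.095,.062)
E
```

```text
t 24.43 tcp [0.5685 0.1441 0.0305] yaw 78.16 gap 0.0854 F [-0.4 -0.9  0. ] g 0.0
shift [-0.014 -0.504  0.005] turn [-0.     -0.      0.0003]
side z 0.0618
  plinth xy [ 1.8 28.2] [43.1, 145.9] 78.4
```

Flat. I'll retract up, then away, so the top camera sees the tower (tool x ≈ plinth +y, so back off along -x).

Call:
drive_tool:
  motion: "1 0 0 -0.2 0 0 0;1 0 0 -0.5 0 0 0;1 0 0 -0.8 0 0 0;1 0 0 -1 0 0 0"

```text
t: 24.82
tcp_pos: [0.569, 0.1442, 0.1331]
tool_rot: [2.438, 1.98, 0.003]
wrist_force: [-0.5, -0.1, 0.1]
finger_gap: 0.0856
grasp_force: 0.0
```

Call:
drive_tool:
  motion: "1 -0.3 -0.2 0 0 0 0;1 -0.6 -0.4 0 0 0 0;1 -0.95 -0.5 0 0 0 0;1 -0.95 -0.5 0 0 0 0"

```text
t: 25.15
tcp_pos: [0.4973, 0.0555, 0.131]
tool_rot: [2.442, 1.974, -0.006]
wrist_force: [-0.7, -1.5, -0.2]
finger_gap: 0.0856
grasp_force: 0.0
```

Call:
drive_tool:
  motion: "1 -0.3 0 0 0 0 0;1 -0.6 0 0 0 0 0;1 -0.95 0 0 0 0 0;1 -0.95 0 0 0 0 0;1 -0.95 0 0 0 0 0;1 -0.95 0 0 0 0 0"

```text
t: 25.65
tcp_pos: [0.4809, -0.0312, 0.1306]
tool_rot: [-2.439, -1.98, -0.001]
wrist_force: [1.0, 0.2, 0.3]
finger_gap: 0.0854
grasp_force: 0.0
```

```bash
python3 - <<'E'
from chk import *
c=look("top",.056,.07,.062);look("side",.056,.07,.062);look("top",.0425,.055,.048);look("side",.0425,.055,.048);look("top",.012,.07,.02)
P=cloud(c);z=P[...,2]
print("offcut");[print(*r) for r in rects(c,(abs(z-.05)<.006)&(P[...,0]>.38)&(P[...,0]<.65)&(P[...,1]<-.15)&(P[...,1]>-.42),.05,30)]
cv2.imwrite("pics/end.png",cv2.resize(c["pixels"][110:260,120:480],None,fx=2,fy=2))
from rig import state;s=state();print(s["t"],np.abs(s["qvel"]).max())
E
```

```text
top z 0.0608
  plinth xy [ 0.2 -0.7] [40.3, 189.6] 78.5
side z 0.0616
  plinth xy [2.4 2.6] [42.1, 193.3] 78.4
top z 0.0468
  plinth xy [-49.6 -60.2] [39.8, 62.1] 168.1
  plinth xy [-49.8  58.5] [40.8, 61.6] 168.9
  plinth xy [ 50.7 -60.2] [39.8, 56.1] 168.1
  plinth xy [50.2 58. ] [40.9, 56.5] 168.6
side z 0.0475
  plinth xy [-46.7  62.5] [45.0, 63.9] 168.1
  plinth xy [54.5 62.2] [44.4, 53.5] 166.9
  plinth xy [-46.1 -56.7] [44.0, 63.9] 168.1
  plinth xy [ 55.2 -56.3] [45.5, 53.4] 168.0
top z 0.0346
  plinth xy [-0.9  1.3] [199.0, 204.9] 78.1
offcut
[524.5, -236.2] [14.9, 124.1] 165.0 [408.0, 196.0]
25.9 0.005717539700137322
```

View pics/end.png

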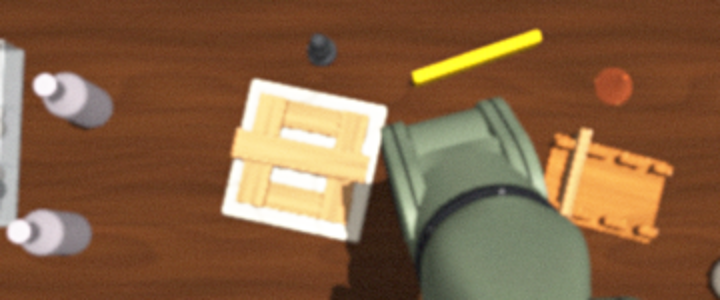

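The picture shows the finished riser at (305,160) with the long slat centred across the top, within 1-2 mm and 0.4°. The offcut is still in the rack at (577,170), the bystanders are where they were, and the arm touches nothing. Handing in.

```bash
python3 -c "
from rig import close_job
print(close_job())"
```

```text
the job is handed in; nothing more can be done
None
```

The riser is finished and handed in at about 26 s: both slats lie flat within about 2 mm and 0.5° of their places by the cameras, though the first grasp closed on air because the fingertips end about 38 mm short of where the stated TCP puts them; I measured that with the cameras and corrected for it, and the judge returned no verdict.

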